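# Line up the pastry cutters by size

### The arm

A 7-joint arm with a two-finger parallel gripper is mounted at the origin on the work surface. World frame = base frame: x ahead of the robot, y to its left, z up, the work surface at z = 0. Lengths are in m, angles in degrees, forces in N, time in s.
With the tool pointing down it reaches from about 0.4 to 0.875 m from the base axis. Payload 19.3 kg.
Tool frame: the origin (TCP) lies at the very end of the fingers, on their centre line; the grasp point (between the pads) lies behind it (robot.grasp_offset is the z of the grasp point in the tool frame, in m); z points along the fingers, y is the direction in which the jaws open and shut (so a half turn about z gives the same grasp; the last joint's range is limited). The gripper opens to 85 mm and grips with 20 to 120 N. Pads are 22 mm wide; open, the fingers measure 114 mm over their backs; the gripper's body (76 mm by 85 mm) begins 54 mm behind the grasp point. The pads swing forward as they close: fully open they stand 13 mm farther back than shut.
Start: joints at [-68.595, 29.874, -2.08, 91.645, 1.215, 58.505, -6.463], TCP at [0.268, 0.564, 0.231] pointing down, gripper open.
Joint ranges: [-166.77, 166.77], [-17.47, 122.26], [-85.68, 81.53], [9.62, 139.38], [-72.42, 252.41], [9.2, 110.78], [-144.41, 144.41]. Speed limits (degrees/s): [108.29, 108.29, 136.94, 136.94, 172.46, 172.46, 172.46].

### API

Orientations are given as [roll, pitch, yaw] about the fixed x, y, z axes, in that order (R = Rz(yaw) Ry(pitch) Rx(roll)).
In Python, from station import robot, hand, vision, ticket, models, read_time, read_q, read_dq, read_effort, read_eef_pos, read_tcp_rot, read_wrist_force, read_ft_torque, read_opening gives the robot as it stands. Calls block until the motion is done:
- robot.goto(position, orientation): joint-space move of the TCP to a pose.
- robot.move_l(position, frame=None, max_speed=0.15, guard=None): straight line of the TCP; frame=None keeps the orientation; max_speed is the mean speed in m/s. With guard (N) it stops when the force on the tool has changed by that much, and returns True; else False.
- robot.move_j(angles): joint-space move.
- hand.move_gripper(opening, strength=None): finger opening in m; strength is the grip in N (None keeps the last); returns when the fingers have stopped.
- robot.pause(seconds).
- robot.solve_ik(position, orientation): joint angles nearest the present ones, or None.
- vision.get_image(name): name is "scene" or "top"; returns a dict with "frame" (480x640x3 uint8, red, green, blue), "range_z" (480x640 float32, m along the optical axis (not along the pixel's ray), 0 where there is no reading), "mtx" (3x3 intrinsics, pixels), "R" (3x3) and "t" (3): a world point X has camera coordinates R X + t. Camera axes: x right, y down, z forward; pixel columns grow to the right and rows downward; lengths in m; the calibration is good to about 2 mm. A picture is of the moment at which its call begins.
A pose or a line that the arm cannot do raises robot.PlanningError and nothing moves.
- ticket.finish_job(): hands the job in, once; it reports no verdict.
Trained networks look in the newest picture that a camera, given by its name, has taken for a name from the list of things; names that differ only in an ending like _2 or _b are one class to them, and where a whole thing is asked for, a point or a joint stands for the part that bears it (a point fixed in the world has none). Each returns a list of dicts, best first, with "confidence" (0 to 1); they miss things now and then, are a little off and sometimes report something else, mostly with a low value. They report only what shows in the picture. A call takes as long as a camera call. They do not tell look-alikes from the thing itself.
- models.recognise(camera, name): "at" ([row, column] in pixels, amid what is visible of it).
- models.cut_out(camera, name): "pixels" (480x640 bool, what is visible of it) and "at" ([row, column] in pixels, amid what is visible of it).
Readings, each from a call of its own:
- read_time(): time.
- read_q(): joint angles.
- read_dq(): joint speeds.
- read_effort(): joint torques, N m.
- read_eef_pos(): TCP position.
- read_tcp_rot(): TCP orientation.
- read_wrist_force(): force on the tool from outside, world axes, zero at the start.
- read_ft_torque(): the same for the moment, N m.
- read_opening(): finger opening in m.
Only numpy, scipy, OpenCV 4.12 (cv2) and the standard library are available. Lean on these libraries where they do the work, as an engineer would, in place of code of your own. Each camera call takes 0.05 s, during which the arm holds its last target. There are 200 camera calls.

### The job

Get the pastry station ready: stand the four copper cutters on the row of blue pads in order of size, one centred on each pad, with the smallest next to the yellow block and the largest at the far end by the black block. Leave the little jar with the red lid where it stands.

Things in the scene. Friction and masses are not known exactly. Their poses are not given: they have to be found in the camera images.
- cutter_36_mid (a point): The smallest copper pastry cutter: a plain tube 36 mm in outer diameter, 45 mm tall, wall 3 mm, open at top and bottom, standing upright on the bench. The point is at its centre, 22.5 mm above its lower edge; z runs along the tube. Weighs under 0.15 kg.
- cutter_46_mid (a point): The second smallest copper pastry cutter: a plain tube 46 mm in outer diameter, 45 mm tall, wall 3 mm, open at top and bottom, standing upright on the bench. The point is at its centre, 22.5 mm above its lower edge; z runs along the tube. Weighs under 0.15 kg.
- cutter_56_mid (a point): The second largest copper pastry cutter: a plain tube 56 mm in outer diameter, 45 mm tall, wall 3 mm, open at top and bottom, standing upright on the bench. The point is at its centre, 22.5 mm above its lower edge; z runs along the tube. Weighs under 0.15 kg.
- cutter_66_mid (a point): The largest copper pastry cutter: a plain tube 66 mm in outer diameter, 45 mm tall, wall 3 mm, open at top and bottom, standing upright on the bench. The point is at its centre, 22.5 mm above its lower edge; z runs along the tube. Weighs under 0.15 kg.
- pad_a: One of four identical round blue pads, 78 mm in diameter and 1.5 mm thick, fixed in a straight row at 95 mm spacing on a white board 460 x 120 x 6 mm that lies on the bench; the letters say nothing of the order along the row. Origin: centre of the pad's underside; its top face is 7.5 mm above the bench (z = 0).
- pad_b: One of four identical round blue pads, 78 mm in diameter and 1.5 mm thick, fixed in a straight row at 95 mm spacing on a white board 460 x 120 x 6 mm that lies on the bench; the letters say nothing of the order along the row. Origin: centre of the pad's underside; its top face is 7.5 mm above the bench (z = 0).
- pad_c: One of four identical round blue pads, 78 mm in diameter and 1.5 mm thick, fixed in a straight row at 95 mm spacing on a white board 460 x 120 x 6 mm that lies on the bench; the letters say nothing of the order along the row. Origin: centre of the pad's underside; its top face is 7.5 mm above the bench (z = 0).
- pad_d: One of four identical round blue pads, 78 mm in diameter and 1.5 mm thick, fixed in a straight row at 95 mm spacing on a white board 460 x 120 x 6 mm that lies on the bench; the letters say nothing of the order along the row. Origin: centre of the pad's underside; its top face is 7.5 mm above the bench (z = 0).
- yellow_block: Yellow block 100 x 24 x 14 mm fixed on the white board at one end of the row; its centre is 69.5 mm beyond the centre of the nearest pad, in line with the row. A black block of the same size is at the other end. Origin: centre of its underside; its y axis (24 mm side) runs along the row, its x axis across it.
- jar_mid (a point): Small closed amber glass jar with a red lid, 48 mm in diameter, 60 mm tall, standing among the cutters, to be left alone. The point is at its centre, half-way up.
Things that resemble listed ones, but are neither listed nor needed, are in the scene too. Leave any grey, purple or turquoise look-alike of the part that bears cutter_66_mid alone.

How it is judged (in metres and radians):
At the end, for the whole second after the job is handed in: Counting pads from the yellow block, the 36, 46, 56 and 66 mm cutters stand on the first, second, third and fourth pad, each within 14 mm of the pad's centre, upright (within 0.1 rad), resting on the pad (centre 26 to 34 mm above the bench), at rest and released ((horizontal distance between cutter_36_mid and pad_a below 0.014 m or horizontal distance between cutter_36_mid and pad_b below 0.014 m or horizontal distance between cutter_36_mid and pad_c below 0.014 m or horizontal distance between cutter_36_mid and pad_d below 0.014 m) and horizontal distance between cutter_36_mid and yellow_block between 0.0395 and 0.0995 m and angle between each of cutter_36_mid, cutter_46_mid, cutter_56_mid, cutter_66_mid's own z axis and vertical below 0.1 rad and height (world z) of cutter_36_mid between 0.026 and 0.034 m and linear speed of each of cutter_36, cutter_46, cutter_56, cutter_66 below 0.01 m/s and (horizontal distance between cutter_46_mid and pad_a below 0.014 m or horizontal distance between cutter_46_mid and pad_b below 0.014 m or horizontal distance between cutter_46_mid and pad_c below 0.014 m or horizontal distance between cutter_46_mid and pad_d below 0.014 m) and horizontal distance between cutter_46_mid and yellow_block between 0.1345 and 0.1945 m and height (world z) of cutter_46_mid between 0.026 and 0.034 m and (horizontal distance between cutter_56_mid and pad_a below 0.014 m or horizontal distance between cutter_56_mid and pad_b below 0.014 m or horizontal distance between cutter_56_mid and pad_c below 0.014 m or horizontal distance between cutter_56_mid and pad_d below 0.014 m) and horizontal distance between cutter_56_mid and yellow_block between 0.2295 and 0.2895 m and height (world z) of cutter_56_mid between 0.026 and 0.034 m and (horizontal distance between cutter_66_mid and pad_a below 0.014 m or horizontal distance between cutter_66_mid and pad_b below 0.014 m or horizontal distance between cutter_66_mid and pad_c below 0.014 m or horizontal distance between cutter_66_mid and pad_d below 0.014 m) and horizontal distance between cutter_66_mid and yellow_block between 0.3245 and 0.3845 m and height (world z) of cutter_66_mid between 0.026 and 0.034 m); the robot touches nothing.
It fails at once if the jar with the red lid is shifted by more than 30 mm or tipped over (distance of jar_mid from where it was at the start of the episode above 0.03 m or angle between jar_mid's own z axis and vertical above 0.5 rad).
It also fails if it takes over 90 s, if anything falls off the work surface, if the arm or the gripper's body presses on something with over 40 N, if the wrist force passes 120 N, or if a joint passes its speed limit or range.

## Working session

There is one attempt and no reset: what is moved stays moved. The work goes in short steps, each a Python script; the robot and the scene stay as the last script left them, time stands still between calls to the robot, and variables do not carry over. Pictures are saved under pics/ and viewed, about 12 in all and at most 16, crops included, and the job is handed in when it is done.

```bash
mkdir -p pics; ls
python3 - <<'E'
from station import *
import cv2,numpy as np
for n in("top","scene"):
    d=vision.get_image(n); cv2.imwrite(f"pics/{n}0.png",d["frame"][:,:,::-1]); np.savez(f"{n}0.npz",**d)
    print(n,-d["R"].T@d["t"],d["R"][2])
print(robot.grasp_offset,read_time(),read_tcp_rot())
E
```

```text
pics
top [ 0.37051358 -0.01857692  0.9636916 ] [ 0.15259657  0.0062124  -0.98826904]
scene [ 0.95104659 -0.00735083  0.69168352] [-0.55458629  0.01741751 -0.83194391]
-0.0187 0.1 [-1.79945462e+02  2.68349089e-03  1.54569126e+02]
```

View pics/top0.png

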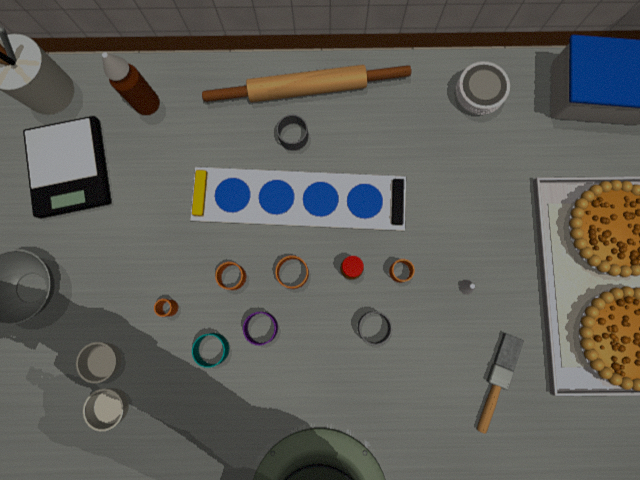

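View pics/scene0.png

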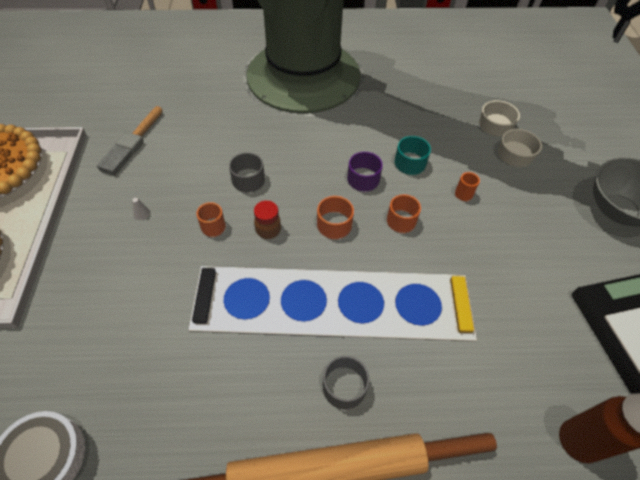

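The top view shows the copper cutters at (col,row) (165,307), (402,270), (230,276) and (291,271). The look-alikes are grey (291,132) and (374,327), purple (261,327) and turquoise (210,349). The jar is at (352,267), the yellow block on the left at (199,193) and the black block on the right. I'll measure the rim diameters next and confirm them in an enlarged crop.

```bash
cat > h.py <<'E'
from station import *
import cv2,numpy as np
def snap(n="top"): return vision.get_image(n)
def cloud(d):
    v,u=np.mgrid[:480,:640]; z=d["range_z"]; K=d["mtx"]
    P=np.stack([(u-K[0,2])/K[0,0]*z,(v-K[1,2])/K[1,1]*z,z],-1)
    return (P-d["t"])@d["R"]
def pix(d,X):
    c=d["R"]@X+d["t"]; p=d["mtx"]@c; return p[:2]/p[2]
def ring(X,m):
    p=X[m]; p=p[p[:,2]>.01]
    top=np.percentile(p[:,2],90); q=p[abs(p[:,2]-top)<.008][:,:2]
    (c,r)=cv2.minEnclosingCircle(q.astype(np.float32))
    return np.array(c),2*r,top,len(q)
def blobs(d,kind):
    h=cv2.cvtColor(d["frame"],cv2.COLOR_RGB2HSV); H,S,V=[h[...,i].astype(int) for i in range(3)]
    m={"copper":(H>4)&(H<17)&(S>120)&(V>70),"blue":(H>105)&(H<125)&(S>150),"yellow":(H>20)&(H<32)&(S>150)}[kind]
    m[:,520:]=0
    n,l,st,c=cv2.connectedComponentsWithStats(m.astype(np.uint8))
    return [(l==i,c[i],st[i,4]) for i in range(1,n) if st[i,4]>40]
E
python3 - <<'E'
from h import *
d=snap(); X=cloud(d)
for n in ("cutter_36_mid","cutter_46_mid","cutter_56_mid","cutter_66_mid"):
    print(n)
    for o in models.cut_out("top",n):
        c,D,t,k=ring(X,o["pixels"]); print("  ",np.round(o["confidence"],2),np.round(o["at"]),c.round(4),"dia",round(D,4),"z",t.round(4),k)
for n in ("pad_a","yellow_block","jar_mid"):
    print(n)
    for o in models.cut_out("top",n):
        p=X[o["pixels"]]; print("  ",np.round(o["confidence"],2),np.round(o["at"]),p.mean(0).round(4))
for m,c,a in blobs(d,"blue"): print("blue",c.round(),a,X[m].mean(0).round(4))
for m,c,a in blobs(d,"copper"): print("copper",c.round(),a,*ring(X,m))
im=cv2.resize(d["frame"][220:370,140:430],None,fx=2.7,fy=2.7,interpolation=cv2.INTER_CUBIC)
cv2.imwrite("pics/crop1.png",im[:,:,::-1])
E
```

```text
cutter_36_mid
   0.59 [312. 170.] [0.3754 0.3074] dia 0.0361 z 0.0454 115
cutter_46_mid
   0.78 [271. 408.] [ 0.4452 -0.1739] dia 0.0454 z 0.046 98
cutter_56_mid
   0.65 [267. 229.] [0.4379 0.1762] dia 0.0557 z 0.0461 121
cutter_66_mid
   0.94 [123. 292.] [0.7459 0.0501] dia 0.0669 z 0.0458 188
   0.83 [331. 249.] [0.333  0.1142] dia 0.0659 z 0.0465 185
   0.77 [330. 387.] [ 0.3316 -0.115 ] dia 0.0656 z 0.0464 113
   0.69 [258. 291.] [0.4445 0.0501] dia 0.0657 z 0.0467 119
   0.65 [349. 198.] [0.291  0.2141] dia 0.0661 z 0.0458 133
pad_a
   0.95 [197. 320.] [ 0.6019 -0.0093  0.0105]
   0.71 [201. 363.] [ 0.5969 -0.1033  0.0096]
   0.65 [196. 277.] [0.6062 0.0852 0.0142]
   0.58 [195. 229.] [0.6121 0.1794 0.0124]
yellow_block
jar_mid
blue [232. 195.] 925 [0.6133 0.1801 0.0128]
blue [276. 197.] 927 [0.6078 0.0858 0.0138]
blue [320. 199.] 933 [ 0.6031 -0.0085  0.0107]
blue [364. 201.] 937 [ 0.5978 -0.1029  0.0097]
copper [307.  83.] 2513 [0.8548677  0.01836122] 0.2601507008075714 0.04927639143067663 1165
copper [290. 271.] 271 [0.44419453 0.0505941 ] 0.06590109318494797 0.04663238220731483 157
copper [402. 270.] 151 [ 0.44539919 -0.17370534] 0.04559376463294029 0.04697127170166216 113
copper [230. 275.] 309 [0.43794867 0.17668857] 0.05654996633529663 0.046316432349206293 149
copper [165. 308.] 233 [0.37559855 0.30743027] 0.03604349121451378 0.0460223138910661 107
copper [489. 409.] 384 [ 0.17298537 -0.33842963] 0.09414153546094894 0.021277273229717904 371
```

View pics/crop1.png

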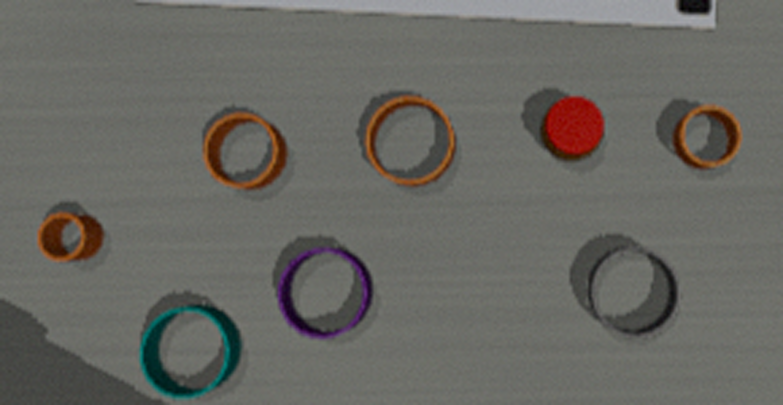

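Measured diameters match the descriptions: 36 at (165,307), 46 at (402,270), 56 at (230,276), and the copper 66 at (291,271). The purple, turquoise and two grey rings are also 66 mm, but they aren't copper, so they're excluded. Next I'll check IK and move the first cutter, with the jaws across the row.

```bash
cat >> h.py <<'E'
CUT={36:(.3755,.3074),46:(.4453,-.1738),56:(.438,.1765),66:(.4443,.0503)}
def pads(d):
    out=[]
    for m,c,a in blobs(d,"blue"):
        r=d["R"].T@np.linalg.solve(d["mtx"],[c[0],c[1],1]); o=-d["R"].T@d["t"]
        out.append((o+r*(.0075-o[2])/r[2])[:2])
    return sorted(out,key=lambda p:-p[1])   # yellow end is +y
Z=.009; UP=.13
def carry(k,src,dst,yaw):
    rpy=[180,0,yaw]; D=k/1000
    hand.move_gripper(min(.085,D+.03),30)
    robot.goto([*src,UP],rpy)
    robot.move_l([*src,Z],max_speed=.12)
    hand.move_gripper(max(D-.01,0),30); o=read_opening()
    robot.move_l([*src,UP],max_speed=.15)
    robot.goto([*dst,UP],rpy)
    robot.move_l([*dst,Z+.0075+.012],max_speed=.15)
    hit=robot.move_l([*dst,Z+.0075],max_speed=.03,guard=6)
    p=read_eef_pos()
    hand.move_gripper(min(.085,D+.022))
    robot.move_l([*dst,UP],max_speed=.15)
    print(k,"grip",round(o,4),"hit",hit,"z",np.round(p,4),"t",read_time())
E
python3 - <<'E'
from h import *
d=snap(); P=pads(d); print(np.round(P,4)); print(np.linalg.norm(np.diff(P,axis=0),axis=1)); np.save("pads.npy",P)
for y in(87,-93):
    for p in list(CUT.values())+P:
        for z in (Z,UP): 
            q=robot.solve_ik([*p,z],[180,0,y]); print(y,np.round(p,3),z,None if q is None else np.round(q))
E
```

```text
[[ 0.6146  0.1811]
 [ 0.6093  0.0864]
 [ 0.6038 -0.0084]
 [ 0.5983 -0.1031]]
[0.0948867  0.09495818 0.09487963]
87 [0.376 0.307] 0.009 [-51.  40.   6. 121. -11.  20. -39.]
87 [0.376 0.307] 0.13 [-56.  27.  13. 118. -10.  36. -40.]
87 [ 0.445 -0.174] 0.009 [ 10.  39.   5. 122. -10.  20.  21.]
87 [ 0.445 -0.174] 0.13 [-10.  30.  33. 120. -26.  38.  37.]
87 [0.438 0.176] 0.009 [-36.  39.   9. 123. -17.  19. -15.]
87 [0.438 0.176] 0.13 [-42.  26.  17. 120. -13.  35. -20.]
87 [0.444 0.05 ] 0.009 [-21.  38.   9. 126. -20.  17.   3.]
87 [0.444 0.05 ] 0.13 [-30.  25.  20. 124. -15.  34.  -2.]
87 [0.615 0.181] 0.009 [-28.  48.   9.  97. -11.  36. -15.]
87 [0.615 0.181] 0.13 [-32.  39.  16.  95. -13.  48. -14.]
87 [0.609 0.086] 0.009 [-24.  47.  15. 101. -20.  34.   0.]
87 [0.609 0.086] 0.13 [-28.  38.  21.  99. -18.  47.  -1.]
87 [ 0.604 -0.008] 0.009 [-16.  47.  17. 103. -23.  33.  12.]
87 [ 0.604 -0.008] 0.13 [-22.  38.  26. 101. -22.  46.  11.]
87 [ 0.598 -0.103] 0.009 [ -7.  47.  17. 103. -22.  33.  20.]
87 [ 0.598 -0.103] 0.13 [-13.  38.  25. 100. -21.  46.  20.]
-93 [0.376 0.307] 0.009 
[... 297 characters left out ...]
-93 [0.438 0.176] 0.13 [-11.  26. -23. 119.  16.  38. 132.]
-93 [0.444 0.05 ] 0.009 [ -1.  38. -17. 125.  31.  21. 133.]
-93 [0.444 0.05 ] 0.13 [ 38.  42. -73. 121.  50.  57. 114.]
-93 [0.615 0.181] 0.009 [ -6.  49. -24.  96.  28.  41. 133.]
-93 [0.615 0.181] 0.13 [ -6.  39. -23.  93.  19.  51. 140.]
-93 [0.609 0.086] 0.009 [  2.  48. -23. 100.  28.  38. 141.]
-93 [0.609 0.086] 0.13 [ 29.  57. -73.  96.  57.  73. 120.]
-93 [ 0.604 -0.008] 0.009 [ -39.   64.   58.  104.  -68.   55. -132.]
-93 [ 0.604 -0.008] 0.13 [ -43.   59.   70.  102.  -61.   67. -136.]
-93 [ 0.598 -0.103] 0.009 [ -30.   64.   58.  104.  -68.   55. -124.]
-93 [ 0.598 -0.103] 0.13 [ -34.   59.   70.  101.  -61.   67. -127.]
```

Run:
```python
from h import *
P=np.load("pads.npy"); carry(56,CUT[56],P[2],87); print(np.abs(read_wrist_force()).max())
d=snap("scene"); cv2.imwrite("pics/s1.png",d["frame"][:,:,::-1])
```

```text
56 grip 0.056 hit True z [ 0.604  -0.0083  0.0173] t 8.3333
1.1074685524528045
```

View pics/s1.png

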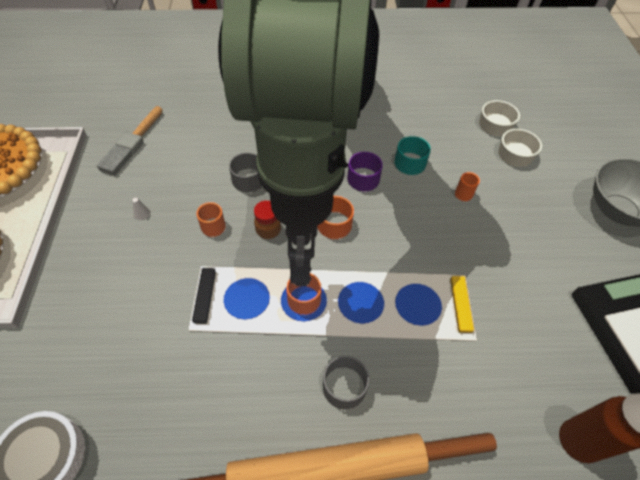

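The 56 is standing on the third pad from yellow (scene view, about (304,294)). I'll carry on with the rest.

Run:
```python
from h import *
P=np.load("pads.npy")
for k,i in((66,3),(46,1),(36,0)): carry(k,CUT[k],P[i],87)
robot.goto([.40,.45,.25],[180,0,87])
print(read_time())
for n in("top","scene"):
    d=snap(n); cv2.imwrite(f"pics/{n}2.png",d["frame"][:,:,::-1])
    if n=="top":
        X=cloud(d)
        for m,c,a in blobs(d,"copper"):
            cc,D,t,_=ring(X,m)
            if D<.08: print(c.round(),cc.round(4),round(D,4),t.round(4),"err mm",(np.min(np.linalg.norm(P-cc,axis=1))*1000).round(1))
```

```text
66 grip 0.066 hit True z [ 0.5985 -0.103   0.0174] t 15.1083
46 grip 0.046 hit True z [0.6094 0.0866 0.0172] t 22.2417
36 grip 0.0358 hit True z [0.6147 0.1813 0.0172] t 29.7167
31.0833
[319. 195.] [ 0.6026 -0.0086] 0.056 0.0537 err mm 1.2
[365. 196.] [ 0.597 -0.103] 0.0661 0.054 err mm 1.4
[229. 192.] [0.6129 0.1812] 0.0365 0.0533 err mm 1.7
[274. 193.] [0.6077 0.0856] 0.0462 0.0536 err mm 1.8
```

View pics/top2.png

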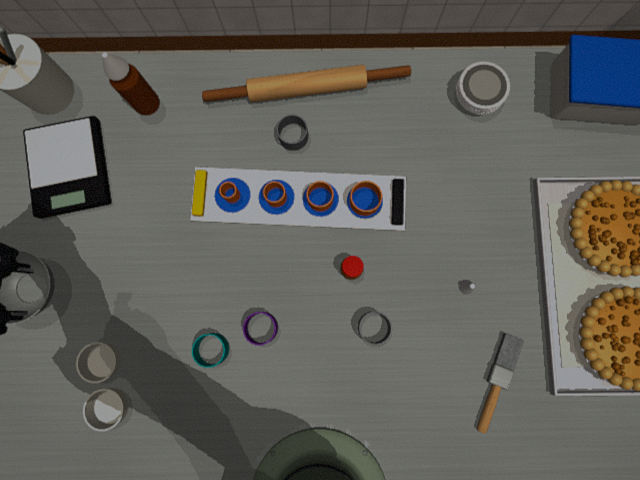

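View pics/scene2.png

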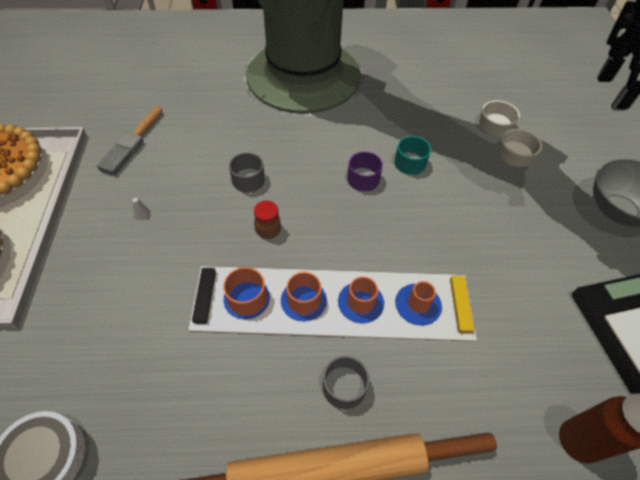

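Both views show all four cutters upright in size order from yellow (229,192) to black (365,196). The jar is still at (352,267), and the gripper is well clear.

```bash
python3 -c "
from station import *
ticket.finish_job()"
```

```text
the job is handed in; nothing more can be done
```

I picked up the four copper cutters and stood them on the pads in size order: 36, 46, 56 and 66 mm, from the yellow block to the black block. The job was handed in at about 31 s on the robot's clock; it reports no verdict.

- **Position:** the last top-camera check put each cutter within 1.2–1.8 mm of its pad's centre, against the 14 mm allowed.
- **Standing on the pads:** the rims measured 53–54 mm above the bench, where 52.5 mm is expected, so they agree within camera error. Both final views show them upright.
- **Released:** the gripper was open and well clear before I handed in.
- **Jar and look-alikes:** in the last top view the jar stood at the same pixel as at the start. The grey, purple and turquoise rings also appear unmoved.
- **Networks:** the trained network found nothing for the jar or the yellow block, so I located both by eye in the pictures. It also returned the four look-alikes as 66 mm cutters, and I ruled those out by colour.

No check failed or disagreed.

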